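# Unlock the ingredient safe in the chocolate kitchen

## Task

Take the red-handled key from its wooden stand, slide it gently all the way down into the keyhole of the steel ingredient safe until its collar meets the brass lock plate, then turn it clockwise (seen from above) until the drawer springs open. Let go and leave the key standing in the lock in its turned position; do not force anything (the lock plate must not be pushed down with more than about 25 N) and leave the tub, the bowl and the spatula where they are.

Things in the scene. Friction and masses are not known exactly. Their poses are not given: they have to be found in the camera images.
- key: Steel key, red handle, 64 mm long, about 60 g, upright in the wooden stand. Origin: centre of the underside of its bit, the lowest point; z up the shank, x along the bit's width. Bit 20 wide (x), 5 thick (y), from 0 to 8 mm; shank 5 mm in diameter; collar 16 mm in diameter from 20 to 24 mm. A half turn about z makes no difference: it works either way round.
- key_bow (a point): Middle of the key's flat red bow, 49 mm above the key's origin, axes as the key's. The bow is 28 mm wide (x), 10 mm thick (y) and 30 mm high (34 to 64 mm above the key's origin); below it a neck of 8 mm diameter down to the collar. Grip it from above across its thickness (y).
- stand: Fixed dark wooden block 64 x 50 x 60 mm high with a slot 26 mm deep in its top, in which the key hangs on its collar (key origin 40 mm above the work surface, key x along the stand's x). Origin: centre of the underside. Lift the key straight up.
- safe: Fixed stainless box 220 x 220 x 110 mm high, a grey drawer in its -x face (towards the robot) and on its lid a flat brass lock plate, 60 mm (x) by 70 mm (y), 5 mm proud, centred on the keyhole. Origin: centre of the underside, z up.
- safe_lock (a point): Nominal keyhole, at the height of the plate's top face, 30 mm from the safe's centre towards its -x; axes as the safe's. The true keyhole lies up to 9 mm to either side along y (not measured: look or feel for it), exact along x. It is a square-edged slot 24 mm long (x), 7 mm wide (y), through the 8 mm thick plate.
- lock_depth (a point): Point 20 mm straight below safe_lock: the depth of the key's origin when fully home, collar on the plate; only with the bit wholly below the plate can the key turn. From 10 mm depth a spring plunger pushes the key up with 2 N, growing to 5 N when home. Turned and let go, the key rises about 4 mm and is then caught under the plate.
- cylinder (a joint): Lock cylinder, rad: 0 locked, grows clockwise seen from above, stop at 1.3. Friction about 0.04 N m; it stays where it is left. The key has about 0.15 rad of play in it. Turning lifts a hidden bolt, which frees the drawer at 0.85 to 1.1 (later the more the plate is pressed down).
- plate (a joint): The brass lock plate (8 mm thick, with the lock cylinder below it) sits on a rubber gasket and sinks into the lid under load, 0.1 mm for each newton: m, 0 unloaded, grows downwards. It must never be sunk by 2.5 mm (25 N).
- drawer (a joint): Drawer of the safe, m: 0 shut, grows as it comes out towards the safe's -x; once the bolt is clear a spring drives it out to 0.05.
- tub: Clear plastic tub with chocolate, 96 mm across, 75 mm high, loose. Origin: centre of its underside. Leave it alone.
- bowl: Steel bowl, 110 mm across, 50 mm high, loose. Origin: centre of its underside. Leave it alone.
- spatula: Spatula with a yellow handle, loose, lying flat. Leave it alone.
Things that resemble listed ones, but are neither listed nor needed, are in the scene too. There is more than one size of the key; the one meant has the size given above.

How it is judged:
By the outcome, as a careful person would: the job done as asked, in the order asked, and still so for the second after the job is handed in, with the robot touching nothing.
It also fails if it takes over 64 s, if anything falls off the work surface, if the arm or the gripper's body presses on something with over 40 N, if the wrist force passes 120 N, or if a joint passes its speed limit or range.

## Robot

A 6-joint arm with a two-finger parallel gripper is mounted at the origin on the work surface. World frame = base frame: x ahead of the robot, y to its left, z up, the work surface at z = 0. Lengths are in mm, angles in rad, forces in N, time in s.
With the tool pointing down it reaches from about 250 to 850 mm from the base axis. Payload 12.5 kg.
Tool frame: the origin (TCP) lies at the very end of the fingers, on their centre line; the grasp point (between the pads) lies 19 mm behind it (r.grip_point_offset is the y of the grasp point in the tool frame, in mm); y points along the fingers, x is the direction in which the jaws open and shut, and the axes are right-handed (so a half turn about y gives the same grasp; the last joint's range is limited). The gripper opens to 93 mm and grips with 3 to 60 N. Pads are 15 mm wide; open, the fingers measure 128 mm over their backs; the gripper's body (75 mm by 188 mm) begins 65 mm behind the grasp point.
Start: joints at [1.221, 0.351, 1.652, -0, 1.139, -0.085], TCP at [143.912, 530.823, 218.633] pointing down, gripper open.
Joint ranges: [-2.75, 2.75], [-0.79, 2.1], [0.01, 2.65], [-1.57, 4.71], [0.07, 3.14], [-2.87, 2.87]. Speed limits (rad/s): [2.22, 2.22, 2.79, 3.14, 3.14, 3.14].

## Interface

Orientations are given as a unit quaternion [w, x, y, z].
In Python, from cell import r, cams gives the robot as it stands. The module is installed in compiled form; this text tells all that it offers.
- The arm moves only by the tool play_rows, never from a script. Its argument "series" is a list of rows, each a list of 2 entries, a list of its own where there are three numbers: the shift along the tool's x, y, z in m, then the turn, a rotation vector about the tool's x, y, z in degrees. A call has 1 to 5 rows; each row is the pose to reach, as a shift and turn from the pose measured when the call began, along the tool's axes at that moment; what a row does not reach only later rows make up. A row lasts 1/10 s, in which the tool goes at most 50 mm and 8.59 degrees, less where a joint would pass 70% of its speed; a pose out of reach is approached as far as the arm can. A call with a gripper value outside its range is refused whole. "jaw" is the finger opening in m, from 0 to 0.093, set as the call begins (left out, the last holds). The fingers move at their own pace and stop on an object; "squeeze" is the grip in N (left out, the last holds). Time passes only in rows, so rows that repeat a pose let the fingers close. It gives the time, the measured TCP pose, the force and the opening at its end, in the units of the state.
- r.read_state(): the state, without advancing time (a new reading comes with each control period).
- cams.get_image(name): name is "scene" or "top"; returns a dict with "image" (420x560x3 uint8, red, green, blue), "fx", "fy", "cx", "cy" (pixels), "dist_coeffs" ([k1, k2, p1, p2, k3] as OpenCV has them; the pictures are not rectified), "R" (3x3) and "t" (3): a world point X has camera coordinates R X + t. Camera axes: x right, y down, z forward; pixel columns grow to the right and rows downward; lengths in mm; the calibration is good to about 2 mm. A picture is of the moment at which its call begins. There is no depth.
- r.finish_job(): hands the job in, once; it reports no verdict.
The state is a dict: "clock": time; "joint_positions": joint angles; "joint_vel": joint speeds; "tau": joint torques, N m; "position": TCP position; "tool_rot": TCP orientation; "wrist_force": force on the tool from outside, world axes, zero at the start; "moment": the same for the moment, N m; "gripper_width": finger opening in mm.
Only numpy, scipy, OpenCV 4.12 (cv2) and the standard library are available. Lean on these libraries where they do the work, as an engineer would, in place of code of your own. Each camera call takes 0.05 s, during which the arm holds its last target. There are 200 camera calls.

## Working session

There is one attempt and no reset: what is moved stays moved. The work goes in short steps, Python scripts to look and compute and a tool call to move; the robot and the scene stay as the last step left them, time stands still between calls to the robot, and variables do not carry over. Pictures are saved under pics/ and viewed, about 8 in all and at most 12, crops included, and the job is handed in when it is done.

Besides the shell and the picture viewer there is one more tool, called as a command line: name --argument value ..., lists and objects as JSON in quotes. play_rows: Moves the arm, as the interface text tells. Its arguments: {"type":"object","properties":{"series":{"type":"array"},"jaw":{"type":"number"},"squeeze":{"type":"number"}},"required":["series"]}

```bash
mkdir -p pics; cat > h.py <<'E'
import numpy as np, cv2
from cell import r, cams
def cam(n):
    c=cams.get_image(n); c['K']=np.array([[c['fx'],0,c['cx']],[0,c['fy'],c['cy']],[0,0,1.]]); c['d']=np.array(c['dist_coeffs'],float)
    c['R']=np.array(c['R'],float); c['t']=np.array(c['t'],float); return c
def ray(c,px):
    u=cv2.undistortPoints(np.array(px,float).reshape(-1,1,2),c['K'],c['d']).reshape(-1,2)
    return -c['R'].T@c['t'], np.c_[u,np.ones(len(u))]@c['R']
def onz(c,px,z):
    o,d=ray(c,px); return o+d*((z-o[2])/d[:,2])[:,None]
def proj(c,X):
    return cv2.projectPoints(np.array(X,float).reshape(-1,1,3),cv2.Rodrigues(c['R'])[0],c['t'],c['K'],c['d'])[0].reshape(-1,2)
def save(c,f,box=None,s=1):
    im=c['image'][...,::-1]
    if box: x,y,w,h=box; im=im[y:y+h,x:x+w]
    cv2.imwrite(f,cv2.resize(im,None,fx=s,fy=s,interpolation=cv2.INTER_CUBIC))
E
python3 - <<'E'
from h import *
a=cam('scene');b=cam('top')
for n,c in (('scene',a),('top',b)):
    save(c,f'pics/{n}0.png',None,1.4); print(n,-c['R'].T@c['t'],c['R'][2],c['fx'],c['d'])
print(r.read_state(), r.grip_point_offset)
E
```

```text
scene [1072.71449411 -588.71184676  762.80313287] [-0.51048942  0.547756   -0.66284532] 459.165434400765 [-0.0484321  0.         0.         0.         0.       ]
top [ 415.96512892  -19.99843056 1055.56447312] [ 0.13681089 -0.00518727 -0.9905836 ] 406.7648070937326 [-0.11127937  0.          0.          0.          0.        ]
{'clock': 0.1, 'joint_positions': array([ 1.22139973e+00,  3.51198315e-01,  1.65235938e+00, -1.18392726e-05,
        1.13907834e+00, -8.46127963e-02]), 'joint_vel': array([-0.00132277, -0.00168968, -0.00251915, -0.00043982, -0.00101236,
       -0.00033745]), 'tau': array([ 9.61980113e-04, -4.98015761e+01, -2.85704452e+01,  6.99901837e-02,
        2.37752404e-02, -3.90171078e-05]), 'position': array([143.81519007, 530.54749569, 218.1467868 ]), 'tool_rot': array([-0.56142432,  0.56182786,  0.42931424, -0.42993193]), 'wrist_force': array([ 0.00902911, -0.26935807, -0.08032933]), 'moment': array([ 0.03755037, -0.02061117,  0.04615955]), 'gripper_width': 92.75932735048895} -18.8
```

View pics/scene0.png

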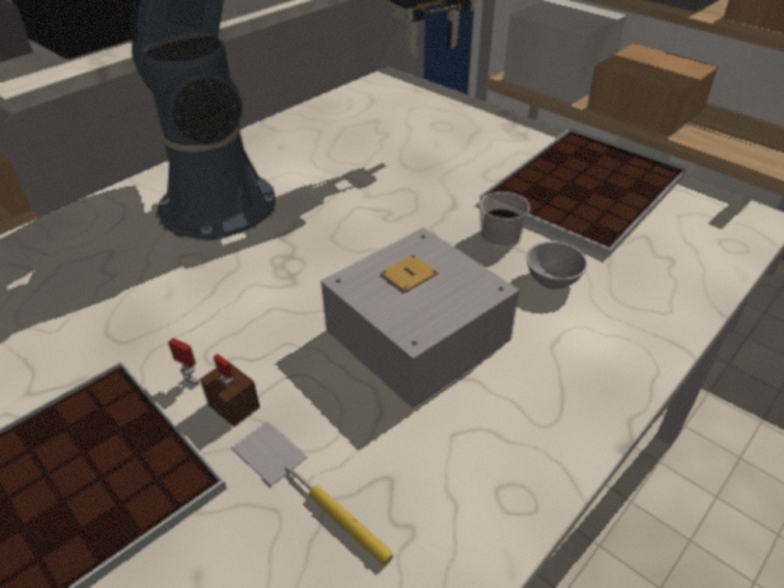

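View pics/top0.png

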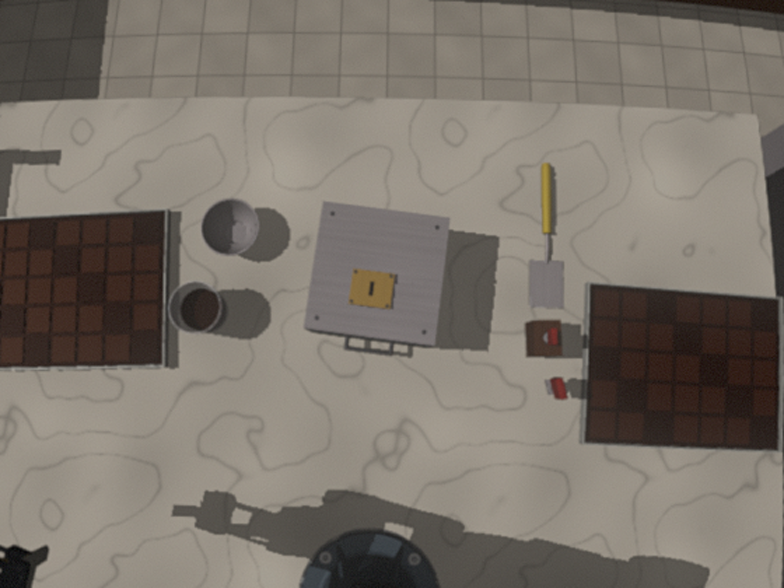

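Both views show a red key in the wooden stand (scene ≈(159,262), top ≈(394,240), in raw pixels). A second red key stands free and looks larger (scene ≈(130,252), top ≈(399,277)). The plate is at scene ≈(292,195) and top ≈(266,206).

```bash
python3 - <<'E'
from h import *
a=cam('scene');b=cam('top')
def red(c):
    h=cv2.cvtColor(c['image'],cv2.COLOR_RGB2HSV); H,S,V=cv2.split(h)
    return (((H<8)|(H>172))&(S>170)&(V>90)).astype(np.uint8)
P={}
for n,c in (('s',a),('t',b)):
    k,l,st,ce=cv2.connectedComponentsWithStats(red(c))
    for i in range(1,k):
        if st[i,4]>8: 
            pts=np.argwhere(l==i)[:,::-1]; print(n,ce[i].round(2),st[i],cv2.minAreaRect(pts.astype(np.float32))); P.setdefault(n,[]).append(ce[i])
def tri(p,q):
    o1,d1=ray(a,[p]);o2,d2=ray(b,[q]);d1=d1[0];d2=d2[0]
    s=np.linalg.lstsq(np.c_[d1,-d2],o2-o1,rcond=None)[0]
    A=o1+s[0]*d1;B=o2+s[1]*d2; return (A+B)/2,np.linalg.norm(A-B)
for p in P['s']:
    for q in P['t']:
        print(np.round(p),np.round(q),tri(p,q))
# plate
for n,c,box in (('s',a,(220,150,160,120)),('t',b,(200,130,140,130))):
    h=cv2.cvtColor(c['image'],cv2.COLOR_RGB2HSV); m=((h[...,0]>12)&(h[...,0]<30)&(h[...,1]>110)&(h[...,2]>60)).astype(np.uint8)
    x,y,w,hh=box; mm=np.zeros_like(m); mm[y:y+hh,x:x+w]=m[y:y+hh,x:x+w]
    cs,_=cv2.findContours(mm,cv2.RETR_EXTERNAL,cv2.CHAIN_APPROX_NONE); ct=max(cs,key=cv2.contourArea)
    R=cv2.minAreaRect(ct); X=onz(c,cv2.approxPolyDP(ct,4,True),115)
    print(n,R,'corners',X[:,:2].round(1).tolist())
    M=cv2.moments(ct);pc=(M['m10']/M['m00'],M['m01']/M['m00']);print(' plate ctr',onz(c,[pc],115)[0].round(1))
    fill=np.zeros_like(m);cv2.drawContours(fill,[ct],-1,1,-1);fill=cv2.erode(fill,np.ones((5,5)))
    g=cv2.cvtColor(c['image'],cv2.COLOR_RGB2GRAY).astype(float);med=np.median(g[fill>0]);w=np.clip(med*.75-g,0,None)*fill
    k,l,st,ce=cv2.connectedComponentsWithStats((w>0).astype(np.uint8))
    for i in range(1,k):
        ys,xs=np.nonzero(l==i);ww=w[ys,xs];cc=[(xs*ww).sum()/ww.sum(),(ys*ww).sum()/ww.sum()]
        print(' dark',np.round(cc,2),st[i,2:],onz(c,[cc],115)[0].round(1))
A=a['image'][...,::-1][230:310,105:195];B=b['image'][...,::-1][215:295,360:450]
C=b['image'][...,::-1][185:230,240:290]
f=lambda i,s:cv2.resize(i,s,interpolation=cv2.INTER_CUBIC)
cv2.imwrite('pics/crop1.png',np.hstack([f(A,(400,356)),f(B,(400,356))]))
E
```

```text
s [128.07 246.24] [122 243  13   7  45] ((128.06895446777344, 246.32760620117188), (12.998673439025879, 3.5282113552093506), 21.801410675048828)
s [158.04 257.48] [154 254   9   7  25] ((157.99998474121094, 257.5), (9.370426177978516, 2.654954195022583), 38.65980911254883)Traceback (most recent call last):
  File "<stdin>", line 17, in <module>
KeyError: 't'
```

```bash
cat > m.py <<'E'
from h import *
def red(c,th=55):
    i=c['image'].astype(int); return ((i[...,0]-np.maximum(i[...,1],i[...,2])>th)&(i[...,2]<0.5*i[...,0])&(abs(i[...,1]-i[...,2])<25)).astype(np.uint8)
def tri(a,p,b,q):
    o1,d1=ray(a,[p]);o2,d2=ray(b,[q]);d1=d1[0];d2=d2[0]
    s=np.linalg.lstsq(np.c_[d1,-d2],o2-o1,rcond=None)[0]
    A=o1+s[0]*d1;B=o2+s[1]*d2; return ((A+B)/2).round(1),np.linalg.norm(A-B).round(1)
E
python3 - <<'E'
from m import *
a=cam('scene');b=cam('top')
P={}
for n,c in (('s',a),('t',b)):
    k,l,st,ce=cv2.connectedComponentsWithStats(red(c))
    for i in range(1,k):
        if st[i,4]>8: 
            pts=np.argwhere(l==i)[:,::-1]; print(n,ce[i].round(2),st[i],cv2.minAreaRect(pts.astype(np.float32))); P.setdefault(n,[]).append(ce[i])
for p in P.get('s',[]):
    for q in P.get('t',[]):
        print(np.round(p),np.round(q),tri(a,p,b,q))
for n,c,box in (('s',a,(220,150,160,120)),('t',b,(200,130,140,130))):
    h=cv2.cvtColor(c['image'],cv2.COLOR_RGB2HSV); m=((h[...,0]>12)&(h[...,0]<30)&(h[...,1]>110)&(h[...,2]>60)).astype(np.uint8)
    x,y,w,hh=box; mm=np.zeros_like(m); mm[y:y+hh,x:x+w]=m[y:y+hh,x:x+w]
    cs,_=cv2.findContours(mm,cv2.RETR_EXTERNAL,cv2.CHAIN_APPROX_NONE); ct=max(cs,key=cv2.contourArea)
    X=onz(c,cv2.boxPoints(cv2.minAreaRect(ct)),115); X2=onz(c,cv2.approxPolyDP(ct,4,True),115)
    print(n,'rect',X[:,:2].round(1).tolist(),'poly',X2[:,:2].round(1).tolist())
    fill=np.zeros_like(m);cv2.drawContours(fill,[ct],-1,1,-1)
    ys,xs=np.nonzero(fill);Z=onz(c,np.c_[xs,ys],115);print(' plate ctr',onz(c,[[xs.mean(),ys.mean()]],115)[0].round(1))
    fill=cv2.erode(fill,np.ones((5,5)))
    g=cv2.cvtColor(c['image'],cv2.COLOR_RGB2GRAY).astype(float);med=np.median(g[fill>0]);w=np.clip(med*.75-g,0,None)*fill
    k,l,st,ce=cv2.connectedComponentsWithStats((w>0).astype(np.uint8))
    for i in range(1,k):
        ys,xs=np.nonzero(l==i);ww=w[ys,xs];cc=[(xs*ww).sum()/ww.sum(),(ys*ww).sum()/ww.sum()]
        print(' dark',np.round(cc,2),st[i,2:],onz(c,[cc],115)[0].round(1))
    # lid: dark screws / lid corner screws
A=a['image'][...,::-1][230:310,105:195];B=b['image'][...,::-1][215:295,360:450]
C=b['image'][...,::-1][135:265,205:335];D=a['image'][...,::-1][160:250,225:375]
f=lambda i,s:cv2.resize(i,s,interpolation=cv2.INTER_CUBIC)
cv2.imwrite('pics/crop1.png',np.vstack([np.hstack([f(A,(338,300)),f(B,(338,300))]),np.hstack([f(C,(300,300)),f(D,(376,300))])]))
E
```

```text
s [128.16 246.17] [121 242  15   9  64] ((128.0, 246.00003051757812), (14.310833930969238, 4.4721360206604), 26.56505012512207)
s [157.94 257.28] [154 254   9   8  36] ((157.8800048828125, 257.1600341796875), (10.0, 3.6000001430511475), 36.869895935058594)
t [395.31 239.07] [394 235   4  11  29] ((395.5, 240.0), (10.0, 3.0), 90.0)
t [400.17 277.24] [397 271   7  13  54] ((400.1470947265625, 277.0882263183594), (12.854387283325195, 4.123105525970459), 75.96376037597656)
[128. 246.] [395. 239.] (array([ 459.3, -322.6,  135.3]), np.float64(57.1))
[128. 246.] [400. 277.] (array([ 385.8, -323.4,   83.6]), np.float64(0.3))
[158. 257.] [395. 239.] (array([ 475.6, -307.7,  103.1]), np.float64(1.5))
[158. 257.] [400. 277.] (array([ 404.5, -307. ,   54.3]), np.float64(61.9))
s rect [[516.3, -26.2], [523.8, 59.6], [581.9, 26.5], [572.5, -54.2]] poly [[580.2, 27.5], [523.5, 34.3], [519.5, -27.8], [571.5, -35.4]]
 plate ctr [549.8   0.6 115. ]
 dark [292.18 193.75] [ 7  5 17] [548.1   4.1 115. ]
t rect [[523.8, 38.6], [581.2, 32.9], [573.7, -34.8], [516.5, -28.5]] poly [[571.8, 33.2], [524.6, 32.2], [523.2, -28.4], [568.0, -32.4]]
 plate ctr [548.8   2.2 115. ]
 dark [264.92 205.62] [ 4 10 30] [549.5   2.5 115. ]
```

View pics/crop1.png

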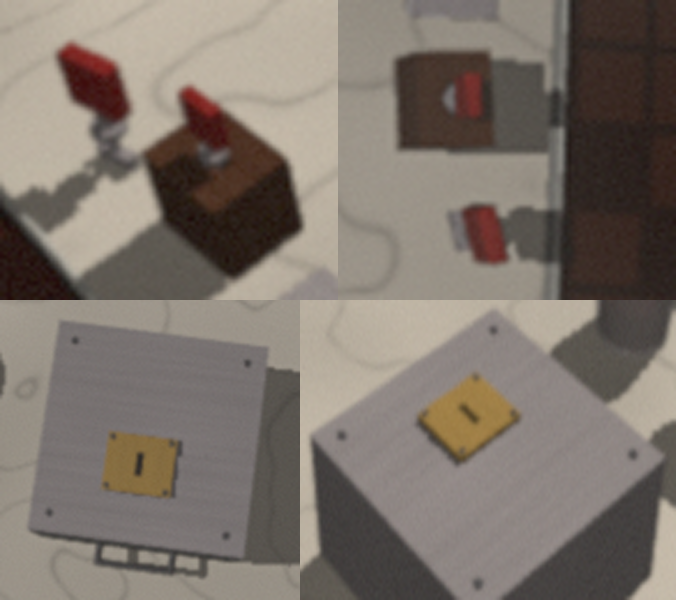

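The stand key's bow triangulates to z≈103 with the smaller outline, so it is the one meant. The other key stands free and is larger. I'll refine the stand, bow and yaw numbers.

```bash
cat > up.py <<'E'
from m import *
def upmask(c,box,fn,s=6):
    x,y,w,h=box; im=cv2.resize(c['image'][y:y+h,x:x+w],None,fx=s,fy=s,interpolation=cv2.INTER_CUBIC).astype(float)
    m=fn(im).astype(np.uint8); k,l,st,ce=cv2.connectedComponentsWithStats(m); i=1+np.argmax(st[1:,4])
    cs,_=cv2.findContours((l==i).astype(np.uint8),cv2.RETR_EXTERNAL,cv2.CHAIN_APPROX_NONE)
    ct=max(cs,key=cv2.contourArea).reshape(-1,2).astype(np.float32)
    return (ct+.5)/s-.5+[x,y], m
E
python3 - <<'E'
from up import *
a=cam('scene');b=cam('top')
redf=lambda i:(i[...,0]-i[...,1:].max(-1)>40)
brown=lambda i:(i[...,0]>1.25*i[...,2])&(i.mean(-1)<95)
def rep(n,c,ct,zs):
    bx=cv2.boxPoints(cv2.minAreaRect(ct.astype(np.float32)))
    for z in zs: print(n,z,onz(c,bx,z)[:,:2].round(1).tolist())
ct,_=upmask(b,(385,228,20,25),redf); rep('bow top',b,ct,[104,89])
e=onz(b,ct,104); print('  ymin',np.percentile(e[:,1],4),'x',np.percentile(e[:,0],[3,97]))
cs,ms=upmask(b,(365,220,45,45),lambda i:brown(i)|redf(i)); rep('stand top',b,cs,[60,0])
p=cv2.approxPolyDP(cs.astype(np.float32),2.5,True).reshape(-1,2);print(p.round(1).tolist(),onz(b,p,60)[:,:2].round(1).tolist())
ct,_=upmask(a,(145,248,25,25),redf); p=cv2.approxPolyDP(ct.astype(np.float32),1.2,True).reshape(-1,2);print('bow scene',p.round(1).tolist(),onz(a,p,104)[:,:2].round(1).tolist())
ct,mm=upmask(a,(138,250,55,60),lambda i:brown(i)|redf(i)); p=cv2.approxPolyDP(ct.astype(np.float32),2,True).reshape(-1,2);print('stand scene',p.round(1).tolist());print(onz(a,p,60)[:,:2].round(1).tolist());print(onz(a,p,0)[:,:2].round(1).tolist())
# screws in lid top view
for n,c in(('t',b),('s',a)):
  g=cv2.cvtColor(c['image'],cv2.COLOR_RGB2GRAY)
  bh=cv2.morphologyEx(g,cv2.MORPH_BLACKHAT,np.ones((9,9)))
  x,y,w,h=(220,140,105,105) if n=='t' else (230,160,140,95)
  k,l,st,ce=cv2.connectedComponentsWithStats((bh[y:y+h,x:x+w]>25).astype(np.uint8))
  for i in range(1,k):
    if 3<st[i,4]<40:
      ys,xs=np.nonzero(l==i);wt=bh[y:y+h,x:x+w][ys,xs].astype(float);q=[x+np.average(xs,weights=wt),y+np.average(ys,weights=wt)]
      print(n,np.round(q,1),st[i,4],onz(c,[q],110)[0,:2].round(1))
E
```

```text
bow top 104 [[487.9, -297.5], [488.4, -312.1], [460.7, -312.1], [460.3, -297.5]]
bow top 89 [[489.0, -301.8], [489.5, -316.7], [461.4, -316.7], [461.0, -301.9]]
  ymin -312.0370350627695 x [460.56469814 487.77521901]
stand top 60 [[503.8, -268.7], [507.5, -332.9], [442.3, -334.6], [438.9, -270.8]]
stand top 0 [[509.1, -283.6], [513.0, -351.8], [443.8, -353.6], [440.3, -285.9]]
[[375.20001220703125, 230.89999389648438], [376.20001220703125, 253.60000610351562], [401.20001220703125, 252.89999389648438], [399.20001220703125, 228.39999389648438]] [[498.4, -269.8], [442.5, -271.6], [444.7, -334.3], [505.3, -330.6]]
bow scene [[153.60000610351562, 253.1999969482422], [152.89999389648438, 255.39999389648438], [156.60000610351562, 263.8999938964844], [159.10000610351562, 265.6000061035156], [157.8000030517578, 262.8999938964844], [159.60000610351562, 261.6000061035156], [160.89999389648438, 267.6000061035156], [164.1999969482422, 267.6000061035156], [165.39999389648438, 265.3999938964844], [162.89999389648438, 257.8999938964844], [156.1999969482422, 253.10000610351562]] [[460.5, -308.0], [46
[... 636 characters left out ...]
-286.8]]
[[364.7, -260.1], [365.1, -266.8], [387.8, -279.3], [390.4, -312.4], [445.0, -332.9], [502.7, -328.1], [500.3, -281.1], [464.4, -261.0]]
t [237.3 152. ] 7 [678.9  71.4]
t [311.7 162. ] 7 [ 657.2 -107.2]
t [253.6 193.5] 4 [578.6  30. ]
t [264.9 205.7] 32 [550.    2.7]
t [250.5 214.5] 4 [528.7  35.9]
t [276.4 218.5] 4 [520.3 -24.8]
t [226.  226.5] 8 [499.5  92.7]
t [302.4 236.9] 7 [478.  -85.8]
s [301.9 168.5] 6 [497.5  95.6]
s [327.7 175.7] 22 [561.  114.8]
s [347.  189.5] 6 [625.6 103.8]
s [292.1 193.7] 23 [543.8   8.8]
s [241.  200.3] 7 [475.8 -84.4]
s [367.3 201.8] 20 [684.8  99.2]
s [357.2 206. ] 10 [676.6  72.8]
s [363.9 213.8] 26 [702.2  61.6]
s [295.5 244.8] 10 [ 655.5 -105.7]
```

```bash
cat > g.py <<'E'
import sys
from m import *
from scipy.spatial.transform import Rotation as Ro
def go(x,y,z,yaw,flip=0):
    """shift (mm, tool axes) and rotvec deg to a pose: tool y down, tool x along key y at key yaw (deg)"""
    s=r.read_state(); q=s['tool_rot']; R=Ro.from_quat(q,scalar_first=True); M=R.as_matrix()
    T=Ro.from_euler('z',yaw+180*flip,degrees=True).as_matrix()@np.array([[0,0,-1],[1,0,0],[0,-1,0.]])
    d=M.T@(np.array([x,y,z])-s['position']); w=(R.inv()*Ro.from_matrix(T)).as_rotvec(degrees=True)
    # key yaw now
    print('pos',s['position'].round(2),'tool x',M[:,0].round(3),'y',M[:,1].round(3),'q',s['joint_positions'].round(2),'F',s['wrist_force'].round(1),'w',s['gripper_width'].round(2),'t',s['clock'])
    print('shift mm',d.round(2),'turn deg',w.round(2))
if __name__=='__main__': go(*map(float,sys.argv[1:]))
E
python3 g.py 475 -307.5 200 1 0; python3 g.py 475 -307.5 200 1 1
```

```text
Traceback (most recent call last):
  File "g.py", line 12, in <module>
    if __name__=='__main__': go(*map(float,sys.argv[1:]))
                             ~~^^^^^^^^^^^^^^^^^^^^^^^^^^
  File "g.py", line 10, in go
    print('pos',s['position'].round(2),'tool x',M[:,0].round(3),'y',M[:,1].round(3),'q',s['joint_positions'].round(2),'F',s['wrist_force'].round(1),'w',s['gripper_width'].round(2),'t',s['clock'])
                                                                                                                                                        ^^^^^^^^^^^^^^^^^^^^^^^^
AttributeError: 'float' object has no attribute 'round'
Traceback (most recent call last):
  File "g.py", line 12, in <module>
    if __name__=='__main__': go(*map(float,sys.argv[1:]))
                             ~~^^^^^^^^^^^^^^^^^^^^^^^^^^
  File "g.py", line 10, in go
    print('pos',s['position'].round(2),'tool x',M[:,0].round(3),'y',M[:,1].round(3),'q',s['joint_positions'].round(2),'F',s['wrist_force'].round(1),'w',s['gripper_width'].round(2),'t',s['clock'])
                                                                                                                                                        ^^^^^^^^^^^^^^^^^^^^^^^^
AttributeError: 'float' object has no attribute 'round'
```

```bash
sed -i "s/s\['gripper_width'\].round(2)/round(s['gripper_width'],2)/" g.py
python3 g.py 475 -307.5 200 1 0; python3 g.py 475 -307.5 200 1 1
```

```text
pos [143.89 530.78 218.54] tool x [ 0.262  0.965 -0.   ] y [-0. -0. -1.] q [ 1.22  0.35  1.65 -0.    1.14 -0.08] F [-0.3  0.6  0.8] w 92.99 t 0.4
shift mm [-722.42   18.66 -538.94] turn deg [-0.000e+00 -1.617e+01 -1.000e-02]
pos [143.89 530.78 218.54] tool x [ 0.262  0.965 -0.   ] y [-0. -0. -1.] q [ 1.22  0.35  1.65 -0.    1.14 -0.08] F [-0.3  0.6  0.8] w 92.99 t 0.4
shift mm [-722.42   18.66 -538.94] turn deg [ 2.0000e-02  1.6383e+02 -0.0000e+00]
```

play_rows --series '[[[-0.722,0,-0.539],[0,-16.2,0]],[[-0.722,0,-0.539],[0,-16.2,0]],[[-0.722,0,-0.539],[0,-16.2,0]],[[-0.722,0,-0.539],[0,-16.2,0]],[[-0.722,0,-0.539],[0,-16.2,0]]]' --jaw 0.04

```text
clock: 0.9
position: [236.0, 296.6, 218.7]
tool_rot: [-0.495, 0.495, 0.505, -0.505]
wrist_force: [1.2, -0.4, 0.6]
gripper_width: 57.3
```

```bash
python3 g.py 475 -307.5 200 1 0
```

```text
pos [235.98 296.6  218.71] tool x [-0.019  1.     0.   ] y [ 0.  0. -1.] q [ 0.78  0.03  2.05 -0.    1.06 -0.81] F [ 1.2 -0.4  0.6] w 57.34 t 0.9
shift mm [-608.47   18.71 -227.66] turn deg [0.02 0.07 0.01]
```

play_rows --series '[[[-0.608,0,-0.228],[0,0,0]],[[-0.608,0,-0.228],[0,0,0]],[[-0.608,0,-0.228],[0,0,0]],[[-0.608,0,-0.228],[0,0,0]],[[-0.608,0,-0.228],[0,0,0]]]'

```text
clock: 1.4
position: [328.1, 63.9, 219.1]
tool_rot: [-0.495, 0.496, 0.505, -0.504]
wrist_force: [1.3, 0.9, 0.7]
gripper_width: 39.7
```

```bash
python3 g.py 475 -307.5 200 1 0
```

```text
pos [328.11  63.88 219.06] tool x [-0.019  1.     0.   ] y [ 0.002  0.    -1.   ] q [ 0.05 -0.07  2.14  0.    1.06 -1.54] F [1.3 0.9 0.7] w 39.68 t 1.4
shift mm [-374.08   19.22 -139.84] turn deg [0.1  0.08 0.01]
```

play_rows --series '[[[-0.374,0,-0.14],[0,0,0]],[[-0.374,0,-0.14],[0,0,0]],[[-0.374,0,-0.14],[0,0,0]],[[-0.374,0,-0.14],[0,0,0]],[[-0.374,0,-0.14],[0,0,0]]]'

```text
clock: 1.9
position: [419.9, -169.1, 219.1]
tool_rot: [-0.495, 0.496, 0.505, -0.504]
wrist_force: [0.7, 0.5, 0.3]
gripper_width: 40.3
```

```bash
python3 g.py 475 -307.5 130 1 0
```

```text
pos [ 419.87 -169.06  219.12] tool x [-0.018  1.     0.   ] y [ 0.002  0.    -1.   ] q [-0.49  0.17  1.89  0.    1.08 -2.08] F [0.7 0.5 0.3] w 40.29 t 1.9
shift mm [-139.43   89.22  -52.41] turn deg [0.13 0.03 0.01]
```

play_rows --series '[[[-0.05,0.01,-0.019],[0,0,0]],[[-0.095,0.03,-0.035],[0,0,0]],[[-0.1394,0.045,-0.0524],[0.1,0,0]],[[-0.1394,0.089,-0.0524],[0.1,0,0]],[[-0.1394,0.089,-0.0524],[0.1,0,0]]]'

```text
clock: 2.4
position: [472.7, -306.9, 125.1]
tool_rot: [0.499, -0.493, -0.504, 0.504]
wrist_force: [-0.1, 1.1, 0.3]
gripper_width: 39.9
```

```bash
python3 g.py 475 -307.5 71 1 0; python3 - <<'E'
from h import *
a=cam('scene');b=cam('top')
A=a['image'][...,::-1][200:310,100:230];B=b['image'][...,::-1][190:300,340:470]
f=lambda i:cv2.resize(i,None,fx=3,fy=3,interpolation=cv2.INTER_CUBIC)
cv2.imwrite('pics/c2.png',np.hstack([f(A),f(B)]))
E
```

```text
pos [ 472.72 -306.92  125.05] tool x [-0.016  1.     0.006] y [-0.006  0.006 -1.   ] q [-0.66  0.49  1.69  0.    0.96 -2.25] F [-0.1  1.1  0.3] w 39.89 t 2.4
shift mm [-0.93 54.03 -2.62] turn deg [-0.36 -0.06  0.32]
```

View pics/c2.png

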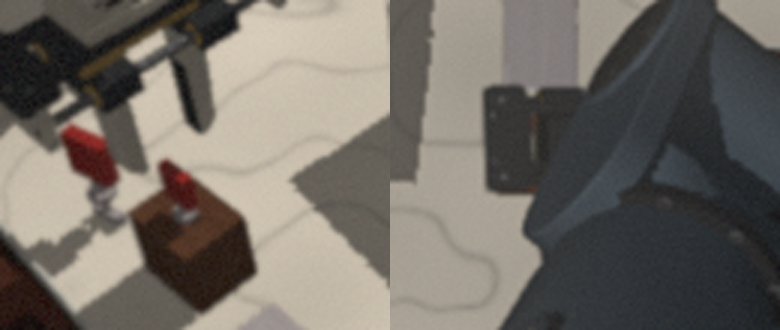

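Scene crop: the two open fingers, with tips at raw ≈(142,257) and (167,243), straddle the stand key's bow at ≈(159,259), as expected from above. I'll descend.

play_rows --series '[[[-0.0005,0.015,-0.0025],[-0.3,0,0.3]],[[-0.0005,0.03,-0.0025],[-0.3,0,0.3]],[[-0.0005,0.045,-0.0025],[-0.3,0,0.3]],[[-0.0005,0.054,-0.0025],[-0.3,0,0.3]],[[-0.0005,0.054,-0.0025],[-0.3,0,0.3]]]'

```text
clock: 3.0
position: [477.3, -306.8, 77.3]
tool_rot: [-0.493, 0.498, 0.505, -0.505]
wrist_force: [-0.3, 0.7, -0.5]
gripper_width: 39.6
```

play_rows --series '[[[0,0,0],[0,0,0]],[[0,0,0],[0,0,0]],[[0,0,0],[0,0,0]]]' --jaw 0.016 --squeeze 5

```text
clock: 3.3
position: [477.6, -306.9, 78.1]
tool_rot: [-0.493, 0.498, 0.505, -0.504]
wrist_force: [0.2, 0.4, -1.7]
gripper_width: 20.7
```

```bash
python3 g.py 475 -307.5 71 1 0
```

```text
pos [ 477.6  -306.94   78.11] tool x [-0.019  1.    -0.005] y [ 0.006 -0.005 -1.   ] q [-0.65  0.56  1.72 -0.    0.85 -2.24] F [ 0.2  0.4 -1.7] w 20.66 t 3.3
shift mm [-0.48  7.1   2.66] turn deg [ 0.33  0.09 -0.28]
```

play_rows --series '[[[-0.0005,0.004,0.0013],[0.3,0,-0.3]],[[-0.0005,0.007,0.0026],[0.3,0,-0.3]],[[-0.0005,0.007,0.0026],[0.3,0,-0.3]],[[-0.0005,0.007,0.0026],[0.3,0,-0.3]]]'

```text
clock: 3.7
position: [474.9, -307.5, 70.9]
tool_rot: [-0.495, 0.495, 0.505, -0.504]
wrist_force: [0.1, 0.4, 0.3]
gripper_width: 16.0
```

```bash
python3 g.py 475 -307.5 71 1 0
```

```text
pos [ 474.93 -307.51   70.93] tool x [-0.019  1.     0.001] y [ 0.     0.001 -1.   ] q [-0.66  0.57  1.72  0.    0.85 -2.25] F [0.1 0.4 0.3] w 15.99 t 3.7
shift mm [ 0.01 -0.07 -0.07] turn deg [0.01 0.07 0.03]
```

play_rows --series '[[[0,0,0],[0,0,0]],[[0,0,0],[0,0,0]],[[0,0,0],[0,0,0]],[[0,0,0],[0,0,0]]]' --jaw 0.0 --squeeze 5

```text
clock: 4.1
position: [474.9, -307.5, 70.9]
tool_rot: [-0.495, 0.495, 0.505, -0.505]
wrist_force: [0.4, -0.5, -0.2]
gripper_width: 10.2
```

```bash
python3 -c "
from h import *
s=r.read_state();print(s['wrist_force'].round(2),s['moment'].round(3),s['gripper_width'],s['position'])"
```

```text
[ 0.42 -0.47 -0.17] [0.077 0.031 0.054] 10.164744990394286 [ 474.94936897 -307.50870989   70.93119586]
```

play_rows --series '[[[0,0,0],[0,0,0]],[[0,-0.01,0],[0,0,0]],[[0,-0.03,0],[0,0,0]],[[0,-0.06,0],[0,0,0]],[[0,-0.1,0],[0,0,0]]]' --squeeze 20

```text
clock: 4.6
position: [474.3, -307.0, 171.6]
tool_rot: [-0.496, 0.494, 0.505, -0.505]
wrist_force: [-0.0, -0.2, 0.1]
gripper_width: 10.1
```

play_rows --series '[[[0,-0.03,0],[0,0,0]],[[0,-0.03,0],[0,0,0]],[[0,-0.03,0],[0,0,0]]]'

```text
clock: 4.9
position: [474.3, -307.1, 202.1]
tool_rot: [-0.496, 0.495, 0.505, -0.505]
wrist_force: [-0.1, 0.6, -1.2]
gripper_width: 10.0
```

```bash
python3 g.py 548.3 3.4 200 -6.8; python3 -c "
from h import *
a=cam('scene');save(a,'pics/c3.png',(90,150,170,130),4)"
```

```text
pos [ 474.3  -307.07  202.09] tool x [-0.019  1.     0.001] y [-0.001  0.001 -1.   ] q [-0.66  0.4   1.63  0.    1.12 -2.25] F [-0.1  0.6 -1.2] w 9.99 t 4.9
shift mm [309.03   2.45 -79.82] turn deg [-0.05  7.88  0.08]
```

View pics/c3.png

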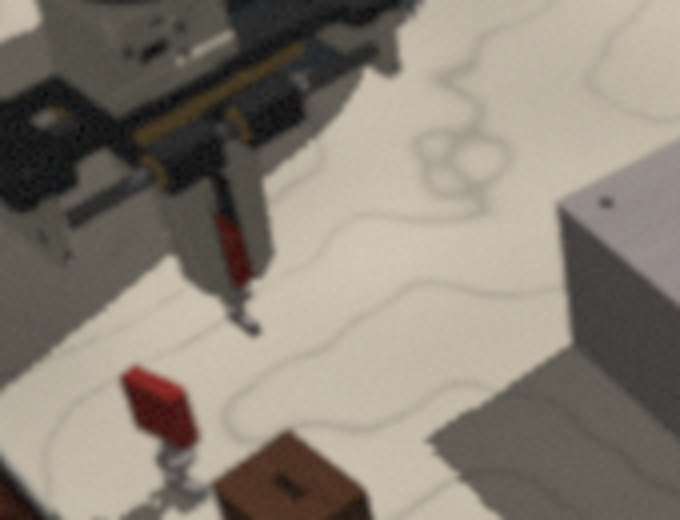

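The stand's slot is empty and the key hangs in the fingers, with its bit at crop (250,328). The stand's slot, crop (290,487), now gives the key's exact former position. I'll move to the safe and measure the slot on the way.

play_rows --series '[[[0.05,0,-0.013],[0,2,0]],[[0.1,0,-0.026],[0,4,0]],[[0.15,0,-0.039],[0,6,0]],[[0.2,0,-0.052],[0,7.9,0]],[[0.25,0,-0.065],[0,7.9,0]]]'

```text
clock: 5.45
position: [531.7, -61.8, 200.2]
tool_rot: [0.531, -0.527, -0.468, 0.47]
wrist_force: [1.7, 0.1, -1.1]
gripper_width: 9.8
```

```bash
python3 g.py 548.3 3.4 170 -6.8; python3 - <<'E'
from up import *
a=cam('scene');b=cam('top')
for n,c in(('s',a),('t',b)):
    u=proj(c,[[475,-307.5,60]])[0]; x,y=(u-13).astype(int); g=cv2.cvtColor(c['image'],cv2.COLOR_RGB2GRAY)[y:y+27,x:x+27]
    bh=cv2.morphologyEx(g,cv2.MORPH_BLACKHAT,np.ones((9,9)))
    for th in (8,14):
        k,l,st,ce=cv2.connectedComponentsWithStats((bh>th).astype(np.uint8))
        for i in range(1,k):
            if st[i,4]>5:
                ys,xs=np.nonzero(l==i);w=bh[ys,xs].astype(float);q=[x+np.average(xs,weights=w),y+np.average(ys,weights=w)]
                print(n,th,np.round(q,2),u.round(1),st[i,2:],onz(c,[q],60)[0].round(1))
E
```

```text
pos [531.7  -61.82 200.2 ] tool x [0.12  0.993 0.002] y [-0.005  0.003 -1.   ] q [-0.2   0.35  1.71  0.    1.09 -1.66] F [ 1.7  0.1 -1.1] w 9.83 t 5.45
shift mm [66.67 30.32 -8.79] turn deg [-0.29 -0.1   0.14]
s 8 [149.62 259.15] [162.2 271.6] [3 3 7] [ 427.5 -304.8   60. ]
s 8 [161.18 259.13] [162.2 271.6] [ 8  4 30] [ 445.3 -288.4   60. ]
s 8 [160.62 270.25] [162.2 271.6] [ 8  5 26] [ 469.6 -307.5   60. ]
s 8 [174.21 269.82] [162.2 271.6] [3 3 7] [ 489.1 -288.    60. ]
s 8 [151.28 281.17] [162.2 271.6] [ 9  9 43] [ 479.5 -337.4   60. ]
s 14 [161.11 259.07] [162.2 271.6] [ 7  4 26] [ 445.1 -288.4   60. ]
s 14 [160.62 270.13] [162.2 271.6] [ 6  5 20] [ 469.4 -307.3   60. ]
s 14 [150.06 280.61] [162.2 271.6] [ 4  8 16] [ 476.5 -338.2   60. ]
t 8 [389.23 233.58] [390.4 240.5] [ 23  17 198] [ 492.2 -304.9   60. ]
t 8 [377.   242.41] [390.4 240.5] [1 6 6] [ 470.  -273.8   60. ]
t 14 [389.68 233.33] [390.4 240.5] [ 23  17 142] [ 492.8 -306.1   60. ]
```

play_rows --series '[[[0.03,0,-0.004],[-0.3,-0.1,0.1]],[[0.0667,0,-0.0088],[-0.3,-0.1,0.1]],[[0.0667,0.015,-0.0088],[-0.3,-0.1,0.1]],[[0.0667,0.035,-0.0088],[-0.3,-0.1,0.1]],[[0.0667,0.045,-0.0088],[-0.3,-0.1,0.1]]]'

```text
clock: 6.05
position: [547.0, 6.2, 152.7]
tool_rot: [0.529, -0.526, -0.471, 0.472]
wrist_force: [-0.3, -0.6, -0.4]
gripper_width: 10.1
```

play_rows --series '[[[0,0,0],[0,0,0]],[[0,0,0],[0,0,0]]]'

```text
clock: 6.25
position: [546.8, 5.8, 152.4]
tool_rot: [0.529, -0.526, -0.47, 0.472]
wrist_force: [0.4, 0.6, -1.3]
gripper_width: 9.4
```

```bash
python3 g.py 548.3 3.4 150 -6.8; python3 -c "
from h import *
a=cam('scene');save(a,'pics/c4.png',(255,150,80,60),9)
s=r.read_state()['position'];print(proj(a,[s-[0,0,31],[548.3,3.4,115],s]))"
```

```text
pos [546.79   5.78 152.45] tool x [0.113 0.994 0.001] y [-0.005  0.002 -1.   ] q [-0.08  0.43  1.72  0.    1.   -1.53] F [ 0.4  0.6 -1.3] w 9.39 t 6.25
shift mm [-2.2   2.43 -1.78] turn deg [-0.29  0.33  0.08]
[[292.40389778 190.77132941]
 [292.03251083 193.94835403]
 [292.51797916 179.67133014]]
```

View pics/c4.png

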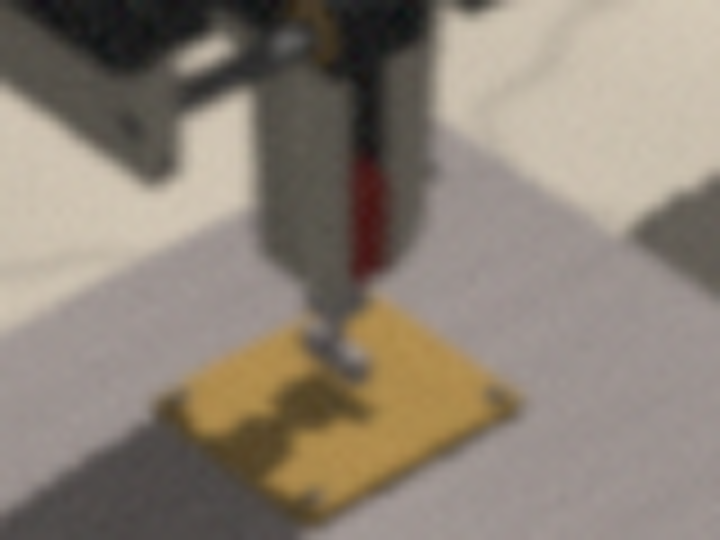

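The bit, crop (335,355) or raw ≈(291.9,189), is where the model predicts, so the key sits centred in the fingers. The seen slot, raw (292.1,193.7), matches the target point. Next is a gentle descent.

play_rows --series '[[[-0.0022,0.0,-0.0018],[-0.3,0.3,0.1]],[[-0.0022,0.003,-0.0018],[-0.3,0.3,0.1]],[[-0.0022,0.003,-0.0018],[-0.3,0.3,0.1]]]'

```text
clock: 6.6
position: [548.7, 3.3, 150.0]
tool_rot: [-0.528, 0.529, 0.47, -0.469]
wrist_force: [-0.2, 0.4, -0.8]
gripper_width: 9.8
```

```bash
python3 g.py 548.3 3.4 146 -6.8
```

```text
pos [548.66   3.29 149.99] tool x [ 0.118  0.993 -0.   ] y [ 0.001 -0.001 -1.   ] q [-0.08  0.43  1.72 -0.    0.99 -1.53] F [-0.2  0.4 -0.8] w 9.83 t 6.6
shift mm [0.07 3.99 0.38] turn deg [ 0.09  0.01 -0.02]
```

play_rows --series '[[[0,0.002,0.0004],[0,0,0]],[[0,0.004,0.0004],[0,0,0]],[[0,0.005,0.0004],[0,0,0]],[[0,0.0055,0.0004],[0,0,0]],[[0,0.0055,0.0004],[0,0,0]]]'

```text
clock: 7.1
position: [548.3, 3.4, 144.4]
tool_rot: [-0.528, 0.529, 0.47, -0.469]
wrist_force: [0.5, 0.0, -0.6]
gripper_width: 9.8
```

play_rows --series '[[[0,0.0005,0],[0,0,0]],[[0,0.001,0],[0,0,0]],[[0,0.0015,0],[0,0,0]],[[0,0.0015,0],[0,0,0]]]'

```text
clock: 7.5
position: [548.2, 3.4, 142.8]
tool_rot: [-0.528, 0.529, 0.47, -0.469]
wrist_force: [-0.5, -0.2, -0.5]
gripper_width: 9.8
```

play_rows --series '[[[0,0.001,0],[0,0,0]],[[0,0.002,0],[0,0,0]],[[0,0.003,0],[0,0,0]],[[0,0.003,0],[0,0,0]]]'

```text
clock: 7.9
position: [548.2, 3.4, 139.7]
tool_rot: [-0.528, 0.529, 0.47, -0.469]
wrist_force: [0.5, 0.6, -0.9]
gripper_width: 9.8
```

```bash
python3 g.py 548.3 3.4 136 -6.8; python3 -c "
from h import *
s=r.read_state();print(s['wrist_force'].round(2),s['moment'].round(3))"
```

```text
pos [548.16   3.36 139.68] tool x [ 0.118  0.993 -0.   ] y [ 0.001 -0.    -1.   ] q [-0.08  0.44  1.73 -0.    0.97 -1.53] F [ 0.5  0.6 -0.9] w 9.75 t 7.9
shift mm [ 0.06  3.68 -0.13] turn deg [ 0.06  0.02 -0.02]
[ 0.5   0.58 -0.87] [0.033 0.004 0.012]
```

play_rows --series '[[[0,0.002,0],[0,0,0]],[[0,0.004,0],[0,0,0]],[[0,0.006,0],[0,0,0]],[[0,0.0075,0],[0,0,0]],[[0,0.0075,0],[0,0,0]]]'

```text
clock: 8.4
position: [548.2, 3.4, 132.1]
tool_rot: [-0.528, 0.529, 0.47, -0.469]
wrist_force: [-1.1, -0.7, 2.6]
gripper_width: 9.9
```

play_rows --series '[[[0,0.001,0],[0,0,0]],[[0,0.002,0],[0,0,0]],[[0,0.003,0],[0,0,0]],[[0,0.004,0],[0,0,0]],[[0,0.004,0],[0,0,0]]]'

```text
clock: 8.9
position: [548.2, 3.4, 128.0]
tool_rot: [-0.528, 0.529, 0.47, -0.469]
wrist_force: [-1.5, 0.3, 3.6]
gripper_width: 9.7
```

```bash
python3 g.py 548.3 3.4 126 -6.8; python3 -c "
from h import *
s=r.read_state();print(s['wrist_force'].round(2),s['moment'].round(3))"
```

```text
pos [548.21   3.38 128.04] tool x [ 0.118  0.993 -0.   ] y [ 0.001 -0.    -1.   ] q [-0.08  0.46  1.74 -0.    0.94 -1.53] F [-1.5  0.3  3.6] w 9.74 t 8.9
shift mm [ 0.03  2.04 -0.08] turn deg [ 0.06  0.02 -0.02]
[-1.5   0.3   3.62] [ 0.025  0.248 -0.019]
```

play_rows --series '[[[0,0.0005,0],[0,0,0]],[[0,0.001,0],[0,0,0]],[[0,0.0015,0],[0,0,0]],[[0,0.0015,0],[0,0,0]]]'

```text
clock: 9.3
position: [548.2, 3.4, 126.5]
tool_rot: [-0.528, 0.529, 0.47, -0.469]
wrist_force: [-0.2, -0.2, 3.9]
gripper_width: 10.3
```

play_rows --series '[[[0,0.0005,0],[0,0,0]],[[0,0.0008,0],[0,0,0]],[[0,0.0008,0],[0,0,0]]]'

```text
clock: 9.6
position: [548.2, 3.4, 125.7]
tool_rot: [-0.528, 0.529, 0.47, -0.469]
wrist_force: [-2.0, 0.3, 3.9]
gripper_width: 10.0
```

play_rows --series '[[[0,0.0003,0],[0,0,0]],[[0,0.0006,0],[0,0,0]],[[0,0.0006,0],[0,0,0]]]'

```text
clock: 9.9
position: [548.3, 3.4, 125.3]
tool_rot: [-0.528, 0.529, 0.47, -0.469]
wrist_force: [-1.3, 0.6, 6.4]
gripper_width: 9.7
```

play_rows --series '[[[0,0.0003,0],[0,0,0]],[[0,0.0005,0],[0,0,0]],[[0,0.0005,0],[0,0,0]]]'

```text
clock: 10.2
position: [548.3, 3.3, 125.1]
tool_rot: [-0.528, 0.529, 0.47, -0.469]
wrist_force: [-2.9, 0.7, 7.7]
gripper_width: 9.4
```

The collar is on the plate, with about 3 N beyond the plunger force. There are 4 mm of clearance below the plate, so I'll turn without pressing further.

play_rows --series '[[[0,0,0],[0,5,0]],[[0,0,0],[0,10,0]],[[0,0,0],[0,15,0]],[[0,0,0],[0,20,0]],[[0,0,0],[0,20,0]]]'

```text
clock: 10.7
position: [548.4, 3.1, 125.2]
tool_rot: [-0.602, 0.603, 0.371, -0.37]
wrist_force: [-1.2, -2.0, 4.0]
gripper_width: 9.6
```

```bash
cat > st.py <<'E'
from g import *
go(548.3,3.4,125.2,-6.8)
s=r.read_state();print(s['wrist_force'].round(2),s['moment'].round(3))
E
python3 st.py
```

```text
pos [548.38   3.11 125.16] tool x [ 0.452  0.892 -0.   ] y [ 0.001 -0.001 -1.   ] q [-0.08  0.46  1.74 -0.    0.94 -1.18] F [-1.2 -2.   4. ] w 9.6 t 10.7
shift mm [ 0.22 -0.04  0.2 ] turn deg [  0.1  -20.05  -0.03]
[-1.23 -1.96  4.  ] [-0.479  0.256  0.042]
```

play_rows --series '[[[0,0,0],[0,5,0]],[[0,0,0],[0,10,0]],[[0,0,0],[0,15,0]],[[0,0,0],[0,20,0]],[[0,0,0],[0,25,0]]]'

```text
clock: 11.2
position: [548.3, 3.0, 125.1]
tool_rot: [-0.668, 0.669, 0.231, -0.231]
wrist_force: [-0.9, -0.6, 5.3]
gripper_width: 9.8
```

play_rows --series '[[[0,0,0],[0,5,0]],[[0,0,0],[0,10,0]],[[0,0,0],[0,15,0]],[[0,0,0],[0,19,0]],[[0,0,0],[0,19,0]]]'

```text
clock: 11.7
position: [548.3, 3.0, 125.2]
tool_rot: [-0.697, 0.698, 0.118, -0.117]
wrist_force: [-1.5, -1.5, 5.4]
gripper_width: 10.2
```

```bash
python3 st.py; python3 -c "
from h import *
b=cam('top');save(b,'pics/c5.png',(190,120,160,150),4)"
```

```text
pos [548.32   3.01 125.21] tool x [0.945 0.328 0.001] y [ 0.001 -0.001 -1.   ] q [-0.08  0.46  1.74 -0.    0.94 -0.41] F [-1.5 -1.5  5.4] w 10.15 t 11.7
shift mm [0.11 0.01 0.37] turn deg [ 1.100e-01 -6.403e+01 -1.000e-02]
[-1.47 -1.54  5.44] [-0.198  0.401 -0.031]
```

View pics/c5.png

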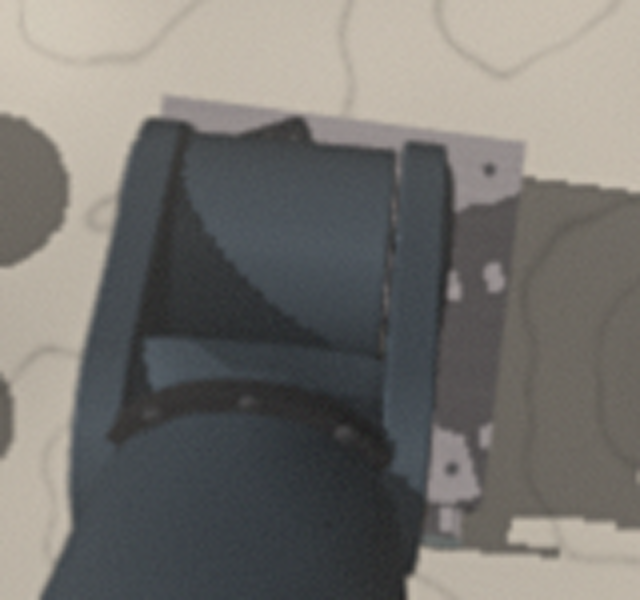

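The arm hides the drawer in this view (a hint of it at crop (450,515)). I'll turn 10° more, staying short of the stop.

play_rows --series '[[[0,0,0],[0,3,0]],[[0,0,0],[0,6,0]],[[0,0,0],[0,10,0]],[[0,0,0],[0,10,0]],[[0,0,0],[0,10,0]]]'

```text
clock: 12.25
position: [548.3, 3.0, 125.2]
tool_rot: [-0.704, 0.705, 0.059, -0.058]
wrist_force: [-2.0, -0.3, 4.9]
gripper_width: 9.7
```

```bash
python3 st.py; python3 -c "
from h import *
a=cam('scene')
save(a,'pics/c6.png',(200,130,180,130),4)"
```

```text
pos [548.27   2.98 125.23] tool x [0.986 0.165 0.001] y [ 0.001 -0.001 -1.   ] q [-0.08  0.46  1.74 -0.    0.94 -0.24] F [-2.  -0.3  4.9] w 9.74 t 12.25
shift mm [0.09 0.03 0.41] turn deg [  0.1  -73.72   0.  ]
[-1.97 -0.32  4.91] [-0.258  0.436 -0.043]
```

View pics/c6.png

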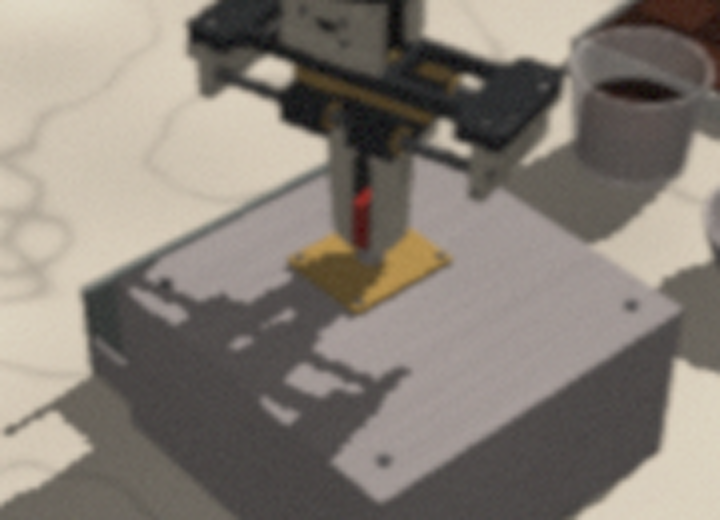

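The scene view shows the drawer out, as a grey-green front strip at crop (95–140,290–380) that was not there before. The key is turned about 74° at the handle. I'll let go and rise.

play_rows --series '[[[0,0,0],[0,0,0]],[[0,0,0],[0,0,0]],[[0,0,0],[0,0,0]],[[0,0,0],[0,0,0]],[[0,0,0],[0,0,0]]]' --jaw 0.04

```text
clock: 12.8
position: [548.3, 3.0, 125.1]
tool_rot: [-0.704, 0.705, 0.059, -0.058]
wrist_force: [0.1, 0.5, 0.9]
gripper_width: 39.3
```

play_rows --series '[[[0,-0.01,0],[0,0,0]],[[0,-0.03,0],[0,0,0]],[[0,-0.06,0],[0,0,0]],[[0,-0.1,0],[0,0,0]],[[0,-0.14,0],[0,0,0]]]'

```text
clock: 13.3
position: [547.8, 3.2, 267.3]
tool_rot: [-0.704, 0.705, 0.059, -0.058]
wrist_force: [0.7, 0.2, 0.7]
gripper_width: 39.9
```

play_rows --series '[[[-0.05,-0.02,0],[0,0,0]],[[-0.1,-0.02,0],[0,0,0]],[[-0.15,-0.02,0],[0,0,0]],[[-0.2,-0.02,0],[0,0,0]],[[-0.2,-0.02,0],[0,0,0]]]'

```text
clock: 13.8
position: [346.6, -29.7, 287.7]
tool_rot: [-0.704, 0.705, 0.059, -0.058]
wrist_force: [0.6, -0.9, 0.4]
gripper_width: 40.0
```

```bash
python3 st.py; python3 - <<'E'
from h import *
a=cam('scene');b=cam('top')
f=lambda i:cv2.resize(i,(390,390),interpolation=cv2.INTER_CUBIC)
cv2.imwrite('pics/c7.png',np.hstack([f(a['image'][...,::-1][140:270,220:350]),f(b['image'][...,::-1][140:270,205:335])]))
E
```

```text
pos [346.58 -29.73 287.69] tool x [0.986 0.164 0.001] y [ 0.002 -0.002 -1.   ] q [-0.22 -0.12  2.01 -0.    1.25 -0.38] F [ 0.6 -0.9  0.4] w 40.04 t 13.8
shift mm [ 2.0418e+02  1.6279e+02 -8.0000e-02] turn deg [ 1.400e-01 -7.377e+01  1.000e-02]
[ 0.59 -0.87  0.36] [-0.119  0.004 -0.024]
```

View pics/c7.png

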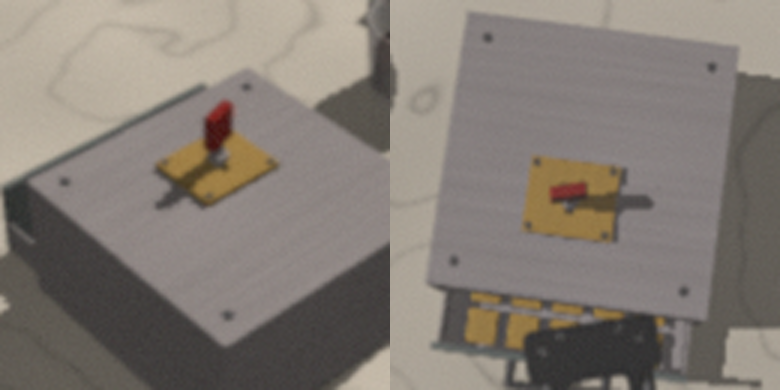

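The key stands in the lock in its turned position, with its bow about crosswise at crop right (568,192). The drawer is out and its contents show (crop right 440–690, 290–350). The robot is clear of everything, so I'm handing in.

```bash
python3 -c "
from cell import r
print(r.finish_job())"
```

```text
the job is handed in; nothing more can be done
None
```

The safe is open and the job is handed in at about 14 s of the 64 s allowed; `finish_job` reports no verdict.

I took the smaller red key from the wooden stand and slid it down the keyhole. The wrist force rose to about 8 N when the collar met the plate, roughly 3 N more than the plunger. I then turned the key about 74° clockwise and let go.

- **Last pictures:** they show the drawer open, the key standing upright and turned in the lock, and the gripper clear above. I did not measure the drawer's travel or the cylinder angle.
- **Forces:** the vertical wrist force was never above about 8 N in any reading, against the 25 N limit on the plate.
- **Tub, bowl and spatula:** the arm never went near them. I did not measure their positions again at the end.
- **What disagreed:**
  - The two cameras placed the keyhole about 1.5 mm apart; a value between them went in without contact.
  - One automatic reading of the stand's slot was about 5 mm off in x. I set it aside because the close-up picture disagreed with it.

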